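Hook a ware-board bracket into a slotted upright

TASK

Pick up the grey shelf bracket and hang it in the top two slots of the upright: push both hook tabs right through the slots from the front until the back plate meets the face, then press the bracket down until it is fully home and the ball catch behind the upper hook has given way. Be gentle - feel for the slots rather than ramming the upright - leave the mug, tape roll and timer where they are, and let go of the bracket when it hangs.

Things in the scene. Friction and masses are not known exactly. Their poses are not given: they have to be found in the camera images.
- bracket: Loose grey metal shelf bracket, 0.2 to 0.33 kg, standing on its flat arm. Origin: underside, mid width, in the plane of the back plate's rear face; z up, x the way the hooks point (into the upright when hung), y across. Arm 44 wide, 6 thick, x -2 to -104 mm, with a 16 mm lip at its end; back plate 32 wide, 5 thick, 104 high. A sloping brace 10 thick joins arm and grip bar.
- grip (a point): Place to grip, across the bracket's y, from above: in the level grip bar near the top of the bracket, 14 mm wide, 24 high (z 70 to 94 mm in the bracket's frame, x -69 to -3). This point is at x -35, y 0, z 78 mm in the bracket's frame; axes as the bracket's.
- upper_tab (a point): Rear end of the upper hook tab at the height of its neck's underside: x 11.5, y 0, z 85 mm in the bracket's frame. Each tab is 7 wide: a neck 6 high, and at its end a tongue 5 thick (x 6.5 to 11.5) hanging 12 mm below the neck's underside, tip round; so 18 high in all (z 73 to 91). The lower tab is the same, 50 mm further down.
- post: Upright fixed to the table: wooden foot 160 x 140 x 16 mm (x -55 to 105), steel column 210 high, in front a slotted channel 40 wide, top 166 to 206 high. Origin: foot's underside below the middle of the slotted face, which is the plane x = 0, looking to -x; z up. Face 4 thick, 20 clear behind. Contact forces of bracket on upright, summed, must stay under 40 N: push with 15 N at most.
- drawn_slot (a point): Middle of the top slot's bottom edge AS DRAWN: x 0, y 0, z 150 mm on the upright. Slots 12 wide, 22 high, bottom edges at 150, 100, 50. The channel is clamped by hand, so really all slots stand up to 20 mm higher or lower (unreported: feel or look). Tabs enter with bracket origin at z 77 to 81 plus that error; home is 65 plus it. Blocked tabs stop it at x = -11.5; hung play 2.5 mm.
- catch (a joint): Sprung ball behind the top slot, in m: 0 at rest, grows as the upper tongue pushes it back (spring 4.2 N at rest, 6 N at 3 mm). The tongue meets it 9 to 10 mm above home; the bracket's weight does not pass it, a downward push of some 6 to 12 N does. About 0.003 (up to 0.0055) when the bracket is home, under 0.0005 with no hook there.
- tape_roll: Loose roll of tan tape lying flat, 102 mm across, 24 high; origin at the centre of its underside. Bystander.
- tea_mug: Loose green and white mug with a handle, 86 x 117 x 99 mm; origin at the centre of its underside. Bystander.
- kitchen_timer: Loose round red and white kitchen timer, 67 mm across, 44 high; origin at the centre of its underside. Bystander.
Mind the look-alikes: they are no part of the job. What is shaped like the bracket but turquoise is not meant.

How it is judged:
On the way, in this order (a step that is already met when the one before it is completed fails the run):
1. both tabs are through the top two slots, the catch not yet touched (x of upper_tab in the frame of post above 0.007 m and y of upper_tab in the frame of post between -0.006 and 0.006 m and x of bracket in the frame of post above -0.009 m and z of upper_tab in the frame of post between 0.138 and 0.19 m and value of joint catch below 0.001 m), for 0.1 s.
2. the bracket is pressed down past the ball catch (x of upper_tab in the frame of post above 0.007 m and y of upper_tab in the frame of post between -0.006 and 0.006 m and x of bracket in the frame of post above -0.009 m and value of joint catch above 0.0026 m), for 0.1 s.
At the end, for the whole second after the job is handed in: The released bracket hangs at rest in the top two slots: back plate within 4.5 mm of the face, within 6 mm of mid width, 43 to 88.5 mm above the upright's underside, upright within 0.08 rad and square within 0.12 rad, catch pushed back over 2.6 mm (home to about 3 mm) (x of bracket in the frame of post between -0.0045 and 0.004 m and y of bracket in the frame of post between -0.006 and 0.006 m and value of joint catch above 0.0026 m and z of bracket in the frame of post between 0.043 and 0.0885 m and angle between bracket's own z axis and vertical below 0.08 rad and angle between the x axis of bracket and the x axis of post, either way round below 0.12 rad and linear speed of bracket below 0.02 m/s); the robot touches nothing.
It fails at once if the bracket is pressed on the upright with more than 40 N (contact force between bracket and post above 40 N).
It fails at once if the tape roll is moved more than 25 mm (distance of tape_roll from where it was at the start of the episode above 0.025 m).
It fails at once if the tea mug is moved more than 25 mm (distance of tea_mug from where it was at the start of the episode above 0.025 m).
It fails at once if the kitchen timer is moved more than 25 mm (distance of kitchen_timer from where it was at the start of the episode above 0.025 m).
It also fails if it takes over 64 s, if anything falls off the work surface, if the arm or the gripper's body presses on something with over 40 N, if the wrist force passes 120 N, or if a joint passes its speed limit or range.

ROBOT

A 7-joint arm with a two-finger parallel gripper is mounted at the origin on the work surface; the furniture and walls round the work are solid. World frame = base frame: x ahead of the robot, y to its left, z up, the work surface at z = 0. Lengths are in m, angles in rad, forces in N, time in s.
With the tool pointing down it reaches from about 0.35 to 0.9 m from the base axis. Payload 8.1 kg.
Tool frame: the origin (TCP) lies at the very end of the fingers, on their centre line; the grasp point (between the pads) lies 19 mm behind it; z points along the fingers, y is the line along which they close (so a half turn about z gives the same grasp; the last joint's range is limited). The gripper opens to 85 mm and grips with 20 to 120 N. Pads are 22 mm wide; open, the fingers measure 114 mm over their backs; the gripper's body (76 mm by 85 mm) begins 54 mm behind the grasp point. The pads swing forward as they close: fully open they stand 13 mm farther back than shut.
Start: joints at [-1.442, 0.434, 0.025, 1.573, -0.012, 1.134, -0.075], TCP at [0.144, 0.608, 0.231] pointing down, gripper open.
Joint ranges: [-2.62, 2.62], [-0.44, 2.09], [-1.27, 1.32], [0.08, 2.57], [-1.32, 4.46], [0.12, 2], [-2.74, 2.74]. Speed limits (rad/s): [2.22, 2.22, 3.01, 3.01, 3.14, 3.14, 3.14].

INTERFACE

Orientations are given as a 3x3 rotation matrix whose columns are the frame's x, y, z axes.
In Python, from cell import move_to, line_to, set_joints, move_gripper, pause, inverse_kinematics, capture, Unreachable, hand_in, read_t, read_joints, read_dq, read_effort, read_eef_pos, read_ee_rot, read_force, read_torque, read_width, read_grip_force gives the robot as it stands. Calls block until the motion is done:
- move_to(position, orientation): joint-space move of the TCP to a pose.
- line_to(position, v=0.15, orientation=None): straight line of the TCP; orientation=None keeps the orientation; v is the mean speed in m/s.
- set_joints(angles): joint-space move.
- move_gripper(opening): opening from 0.0 (shut) to 1.0 (fully open); the grip force is fixed at half the most; returns when the fingers have stopped.
- pause(seconds).
- inverse_kinematics(position, orientation): joint angles nearest the present ones, or None.
- capture(name): name is "scene" or "top" or "wrist"; returns a dict with "pixels" (384x512x3 uint8, red, green, blue), "fx", "fy", "cx", "cy" (pixels), "extrinsics" (4x4, takes a point from camera to world coordinates); the wrist camera has in their place "hand_eye" (4x4, takes a point from camera to tool coordinates, whose origin is the TCP and whose axes are the flange's). Camera axes: x right, y down, z forward; pixel columns grow to the right and rows downward; lengths in m; the calibration is good to about 2 mm. A picture is of the moment at which its call begins: read the wrist's pose just before it. There is no depth.
A pose or a line that the arm cannot do raises Unreachable and nothing moves.
- hand_in(): hands the job in; it is judged then, once.
Readings, each from a call of its own:
- read_t(): time.
- read_joints(): joint angles.
- read_dq(): joint speeds.
- read_effort(): joint torques, N m.
- read_eef_pos(): TCP position.
- read_ee_rot(): TCP orientation.
- read_force(): force on the tool from outside, world axes, zero at the start.
- read_torque(): the same for the moment, N m.
- read_width(): opening from 0.0 (shut) to 1.0 (fully open).
- read_grip_force(): force on a finger pad.
Only numpy, scipy, OpenCV 4.12 (cv2) and the standard library are available. Lean on these libraries where they do the work, as an engineer would, in place of code of your own. Each camera call takes 0.05 s, during which the arm holds its last target. There are 200 camera calls.

## Working session

There is one attempt and no reset: what is moved stays moved. The work goes in short steps, each a Python script; the robot and the scene stay as the last script left them, time stands still between calls to the robot, and variables do not carry over. Pictures are saved under pics/ and viewed, at most 10 in all, crops included, and the job is handed in when it is done.

```bash
ls; mkdir -p pics
cat > h.py <<'E'
import numpy as np, cv2
from cell import *
def snap(n,f):
    c=capture(n); cv2.imwrite(f'pics/{f}.png',c['pixels'][:,:,::-1]); np.savez(f'pics/{f}.npz',**c); return c
E
python3 - <<'E'
from h import *
for n in('scene','top'):
    c=snap(n,n+'0'); print(n,c['fx'],c['cx'],c['cy'],np.round(c['extrinsics'],3).tolist())
a=cv2.imread('pics/scene0.png');b=cv2.imread('pics/top0.png')
cv2.imwrite('pics/scene0b.png',cv2.resize(a,(800,600)));cv2.imwrite('pics/top0b.png',cv2.resize(b,(800,600)))
print(read_t(),read_ee_rot(),read_force())
E
```

```text
pics
scene 485.4592340420462 255.63642577477978 191.74160610738178 [[0.547, -0.553, 0.628, -0.318], [-0.837, -0.362, 0.41, -0.565], [0.0, -0.751, -0.661, 0.995], [0.0, 0.0, 0.0, 1.0]]
top 375.60763547250804 257.02130514160876 192.023733092832 [[0.019, -0.986, 0.165, 0.38], [-1.0, -0.015, 0.028, -0.015], [-0.025, -0.166, -0.986, 1.102], [0.0, 0.0, 0.0, 1.0]]
0.1 [[-9.73237213e-01  2.29802730e-01 -1.77920930e-04]
 [ 2.29802754e-01  9.73236246e-01 -1.37967347e-03]
 [-1.43893631e-04 -1.38363628e-03 -9.99999032e-01]] [-0.19086211 -0.06915313 -0.04556135]
```

View pics/scene0b.png

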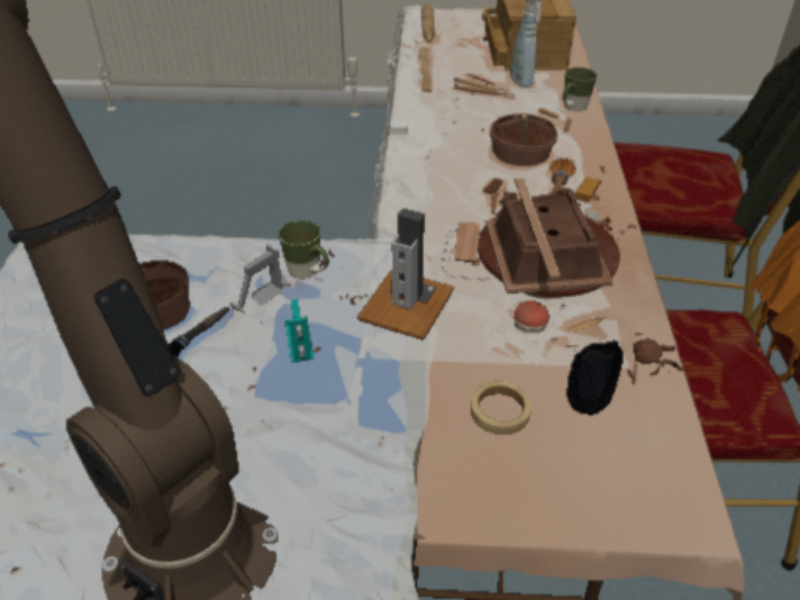

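View pics/top0b.png

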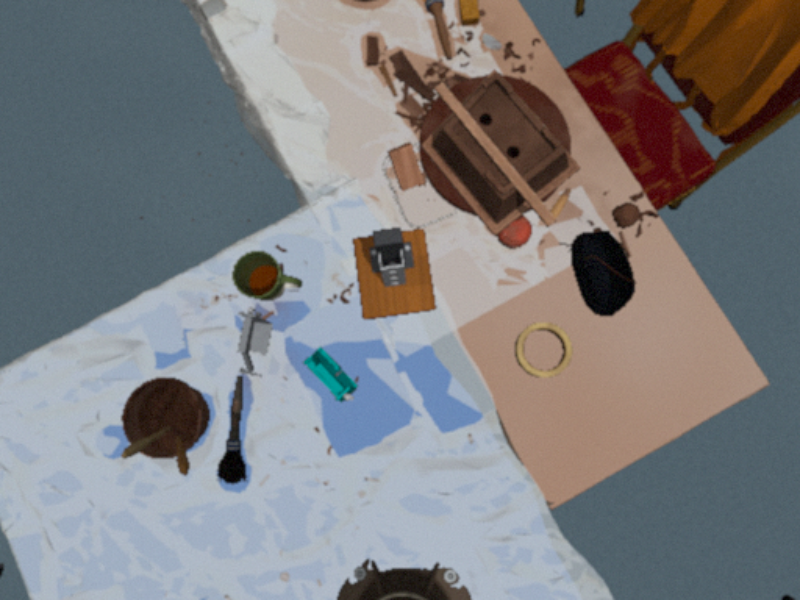

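The scene view shows the grey bracket at about (262,280) and the upright at (408,270), with the mug beside the bracket at (300,245). In the top view they are at (255,340), (392,265) and (260,275); the turquoise look-alike is at (330,373). I'll enlarge both views next.

Run:
```python
import cv2,numpy as np
b=cv2.imread('pics/top0.png');a=cv2.imread('pics/scene0.png')
# top crop x140-290,y140-250 ; scene crop x140-300,y125-225
cv2.imwrite('pics/c_top.png',cv2.resize(b[140:250,140:287],None,fx=5.4,fy=5.4,interpolation=cv2.INTER_CUBIC))
cv2.imwrite('pics/c_scene.png',cv2.resize(a[125:235,145:295],None,fx=5.3,fy=5.3,interpolation=cv2.INTER_CUBIC))
```

```text
(no output)
```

View pics/c_top.png

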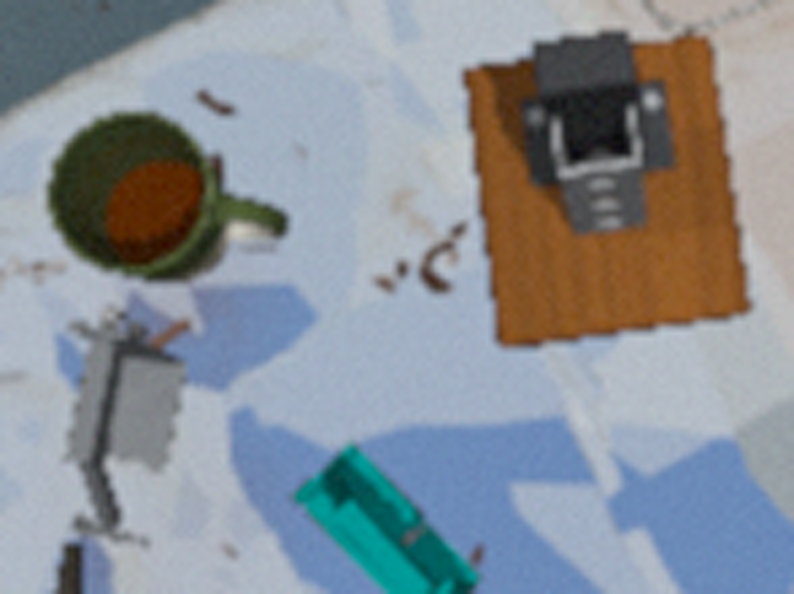

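View pics/c_scene.png

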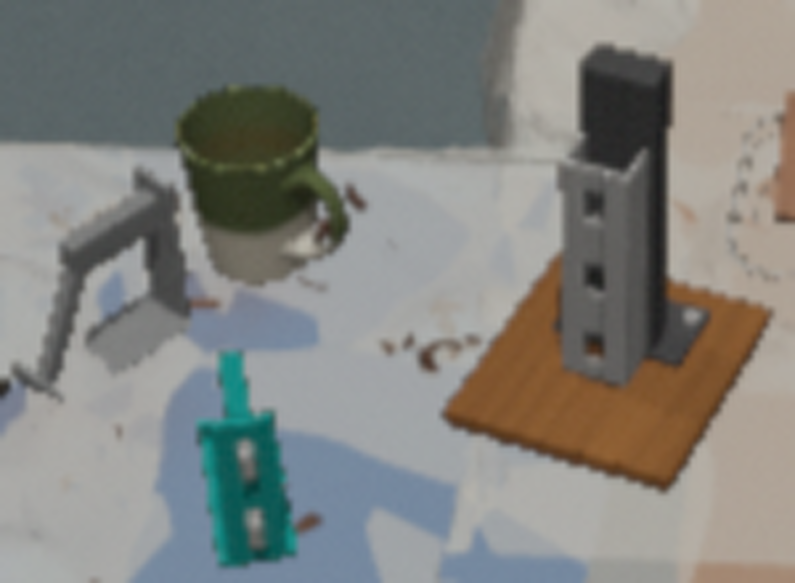

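The crops show the bracket's back plate and hooks pointing away from the robot toward the mug, and its lip nearest the robot. The post face looks toward the robot, with slot centres in the scene crop at (594,206), (594,277) and (594,346). I'll fit poses from these points.

```bash
cat >> h.py <<'E'
from scipy.optimize import least_squares
def proj(c,P):
    E=np.linalg.inv(c['extrinsics']); p=(E[:3,:3]@np.atleast_2d(P).T).T+E[:3,3]
    return np.c_[c['fx']*p[:,0]/p[:,2]+c['cx'],c['fy']*p[:,1]/p[:,2]+c['cy']]
def Rz(a): return np.array([[np.cos(a),-np.sin(a),0],[np.sin(a),np.cos(a),0],[0,0,1.]])
E
cat > fit.py <<'E'
from h import *
T=dict(np.load('pics/top0.npz'));S=dict(np.load('pics/scene0.npz'))
t=lambda u,v:(T,(u/5.4+140-.4,v/5.4+140-.4)); s=lambda u,v:(S,(u/5.3+145-.4,v/5.3+125-.4))
def run(name,obs,x0,dz):
    def res(q,full=False):
        r=[]
        for (c,uv),P,sl in obs:
            P=np.array(P)/1e3
            if sl: P=P+[0,0,q[3]]
            r.append(proj(c,Rz(q[2])@P+[q[0],q[1],0])[0]-uv)
        return np.array(r) if full else np.ravel(r)
    f=least_squares(res,x0,loss='soft_l1'); print(name,np.round(f.x,4)); print(np.round(res(f.x,True),1).tolist()); return f.x
post=run('post',[(t(465,72),(105,70,16),0),(t(708,38),(105,-70,16),0),(t(748,308),(-55,-70,16),0),(t(500,345),(-55,70,16),0),
 (s(447,408),(-55,70,16),0),(s(665,478),(-55,-70,16),0),(s(768,312),(105,-70,16),0),
 (s(594,206),(0,0,161),1),(s(594,277),(0,0,111),1),(s(594,346),(0,0,61),1),(s(563,168),(0,20,186),1),(s(628,185),(0,-20,186),1)],[.6,0,0,0],1)
br=run('bracket',[(t(75,520),(-104,22,16),0),(t(145,542),(-104,-22,16),0),(t(68,460),(-69,7,94),0),
 (s(140,172),(0,16,104),0),(s(178,200),(0,-16,104),0),(s(15,370),(-104,22,16),0),(s(60,398),(-104,-22,16),0),(s(65,248),(-69,7,94),0),(s(188,310),(-2,-22,6),0)],[.5,.3,0],0)
# mug: base/top centre guess
from scipy.optimize import least_squares
f=least_squares(lambda q:np.r_[proj(T,[q[0],q[1],.099])[0]-t(135,190)[1],proj(S,[q[0],q[1],.099])[0]-s(250,125)[1]],[.6,.3]);print('mug',f.x,f.fun)
E
python3 fit.py
```

```text
post [ 0.592   0.0274  0.1597 -0.017 ]
[[-0.6, -1.8], [0.7, -2.1], [1.3, 0.2], [-0.2, 0.1], [-1.6, 0.8], [0.6, 0.9], [1.0, -0.5], [-0.3, 0.5], [-0.3, 0.7], [-0.3, 0.6], [-0.9, -1.1], [-0.1, -0.8]]
bracket [ 0.5232  0.2764 -0.1584]
[[-0.7, 1.6], [1.1, 0.2], [0.2, -0.5], [0.2, -1.0], [-0.0, -1.9], [-0.5, -0.6], [0.2, 0.7], [-1.2, -0.9], [2.2, 3.3]]
mug [0.59335471 0.26814567] [-0.10558435 -0.40774848 -0.13867153  0.71609472]
```

```bash
cat >> h.py <<'E'
def wsnap(f):
    p,R=np.array(read_eef_pos()),np.array(read_ee_rot()); c=capture('wrist')
    X=np.eye(4);X[:3,:3]=R;X[:3,3]=p; c['extrinsics']=X@c['hand_eye']
    cv2.imwrite(f'pics/{f}.png',c['pixels'][:,:,::-1]); np.savez(f'pics/{f}.npz',**c); return c
def tool(yaw): # tool down, tool y along body y
    return Rz(yaw)@np.diag([-1,1,-1.])
E
python3 - <<'E'
from h import *
yaw=-.158
g=np.array([.5232,.2764,0])+Rz(yaw)@[-.05,0,0]
move_to([g[0],g[1],.26],tool(yaw))
c=wsnap('w1'); print(np.round(c['hand_eye'],4).tolist(),c['fx'],read_t())
# look at post from the front, tilted
px=np.array([.592,.0274,0]);R=Rz(.16)
for tilt in(50,40,30):
  for d,h in((.16,.22),(.2,.25),(.14,.26)):
    a=np.radians(tilt); ca,sa=np.cos(a),np.sin(a)
    # tool z = forward*sin + down*cos ; tool x = -fwd*cos - ... ; tool y=post y
    M=R@np.array([[-ca,0,sa],[0,1,0],[-sa,0,-ca]])
    q=inverse_kinematics(px+R@[-d,0,h],M); print(tilt,d,h,q is not None, np.round((np.r_[px+R@[-d,0,h]]+M@c['hand_eye'][:3,3]),3))
im=cv2.imread('pics/w1.png');cv2.imwrite('pics/w1b.png',cv2.resize(im,(800,600)))
E
```

```text
[[-0.0, -0.9619, -0.2734, 0.0697], [1.0, -0.0002, 0.0007, -0.0012], [-0.0007, -0.2734, 0.9619, -0.1427], [0.0, 0.0, 0.0, 1.0]] 277.8056106940888 1.8417
50 0.16 0.22 False [ 0.282 -0.024  0.258]
50 0.2 0.25 False [ 0.243 -0.03   0.288]
50 0.14 0.26 False [ 0.302 -0.021  0.298]
40 0.16 0.22 False [ 0.291 -0.022  0.285]
40 0.2 0.25 True [ 0.252 -0.029  0.315]
40 0.14 0.26 True [ 0.311 -0.019  0.325]
30 0.16 0.22 True [ 0.304 -0.02   0.309]
30 0.2 0.25 True [ 0.265 -0.027  0.339]
30 0.14 0.26 True [ 0.324 -0.017  0.349]
```

View pics/w1b.png

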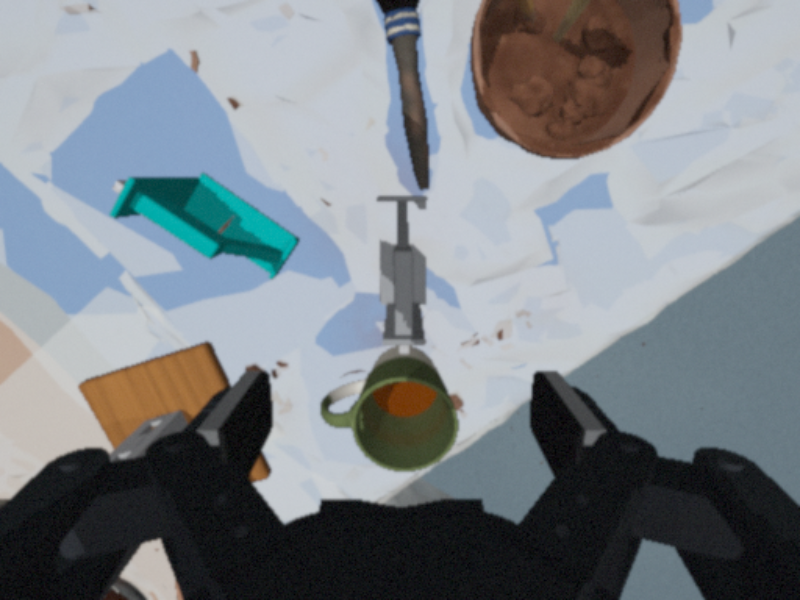

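The wrist view shows the bracket aligned with the image vertical: lip at (402,198), back-plate top at (404,342), and the mug beyond it. I'll check the pose and take one tilted look at the slots before grasping.

```bash
cat >> h.py <<'E'
def back(c,u,v,z):
    E=c['extrinsics']; d=E[:3,:3]@[(u-c['cx'])/c['fx'],(v-c['cy'])/c['fy'],1]
    return E[:3,3]+d*(z-E[2,3])/d[2]
E
python3 - <<'E'
from h import *
c=dict(np.load('pics/w1.npz'))
o=np.array([.5232,.2764,0])
for u,v,z in((402,198,.016),(404,334,.104),(404,343,.104)):
    P=back(c,u*.64-.2,v*.64-.2,z); print(np.round(P,4),np.round(Rz(.158)@(P-o),4))
px=np.array([.592,.0274,0]);R=Rz(.16);a=np.radians(40); ca,sa=np.cos(a),np.sin(a)
M=R@np.array([[-ca,0,sa],[0,1,0],[-sa,0,-ca]])
move_to(px+R@[-.2,0,.25],M)
c=wsnap('w2');uv=proj(c,px+R@[0,0,.14])[0];print(uv,read_t())
im=cv2.imread('pics/w2.png');u,v=map(int,uv); x0,y0=max(0,u-60),max(0,v-60);print(x0,y0)
cv2.imwrite('pics/w2c.png',cv2.resize(im[y0:y0+120,x0:x0+120],(600,600),interpolation=cv2.INTER_CUBIC))
E
```

```text
[0.4207 0.294  0.016 ] [-0.104   0.0012  0.016 ]
[0.5128 0.2807 0.104 ] [-0.011   0.0026  0.104 ]
[0.5197 0.2796 0.104 ] [-0.004   0.0026  0.104 ]
[256.51850068 227.28560504] 3.2417
196 167
```

View pics/w2c.png

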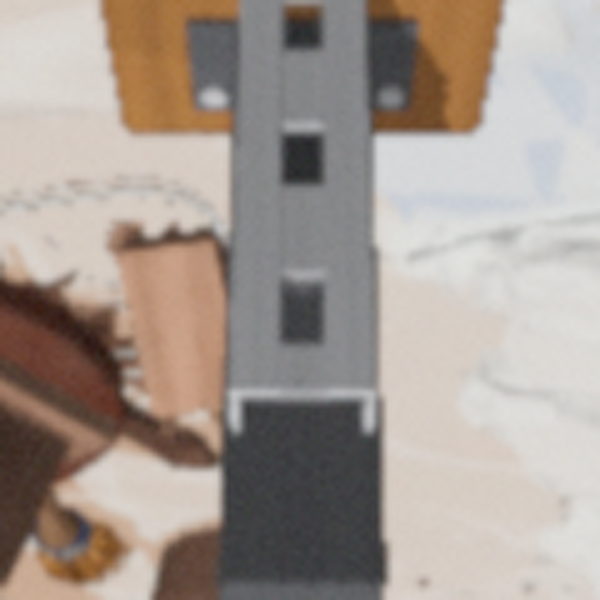

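The crop is upside down. It shows the top slot spanning x 281–323 and y 268–343, the middle slot y 122–185, and the channel's top edge at y≈388. The foot's rear corners are at (128,131) and (478,132).

```bash
cat > fit2.py <<'E'
from h import *
W=dict(np.load('pics/w2.npz'))
w=lambda u,v:np.array([u/5+196-.4,v/5+167-.4])
obs=[(w(302,268),(0,0,150),1),(w(302,343),(0,0,172),1),(w(302,122),(0,0,100),1),(w(302,185),(0,0,122),1),(w(302,48),(0,0,72),1),
 (w(230,388),(0,20,186),1),(w(375,388),(0,-20,186),1),(w(128,131),(105,70,16),0),(w(478,132),(105,-70,16),0)]
# upside-down picture: image right is +y
obs=[(uv,(P[0],-P[1],P[2]),s) for uv,P,s in obs]
def res(q): return np.ravel([proj(W,Rz(q[2])@(np.array(P)/1e3+[0,0,s*q[3]])+[q[0],q[1],0])[0]-uv for uv,P,s in obs])
f=least_squares(res,[.592,.0274,.16,-.017],loss='soft_l1');print(np.round(f.x,4));print(np.round(res(f.x).reshape(-1,2),2).tolist())
E
python3 fit2.py
```

```text
[ 0.588   0.0261  0.1612 -0.0185]
[[0.03, 0.22], [0.05, -0.27], [0.01, -0.33], [0.02, -0.35], [-0.0, -0.49], [-0.78, 0.5], [0.69, 0.45], [-1.38, 0.74], [1.11, 0.44]]
```

The wrist fit gives the post at (0.588, 0.026), yaw 0.161, with the slots 18.5 mm low. Next I'll grasp the bracket and lift it.

Run:
```python
from h import *
yaw=-.15
o=np.array([.5232,.2764,0])+Rz(-.158)@[0,.0018,0]
g=o+Rz(yaw)@[-.040,0,0]
move_to([g[0],g[1],.2],tool(yaw))
line_to([g[0],g[1],.059],v=.1); print('down',read_force())
move_gripper(0.0); print('grip',read_width(),read_grip_force(),read_eef_pos(),read_force())
line_to([g[0],g[1],.19],v=.1); pause(.3)
print(read_width(),read_grip_force(),read_force(),read_t())
py=.161;pp=np.array([.588,.0261,0]);P=pp+Rz(py)@[-.040-.06,0,0]
move_to([P[0],P[1],.19],tool(py)); pause(.3)
print(read_eef_pos(),read_force(),read_torque(),read_t())
snap('scene','s2'); snap('top','t2')
a=cv2.imread('pics/s2.png')[90:240,190:340];b=cv2.imread('pics/t2.png')[110:260,170:320]
cv2.imwrite('pics/st2.png',np.hstack([cv2.resize(i,(400,400),interpolation=cv2.INTER_CUBIC) for i in(a,b)]))
```

```text
down [-0.13167316 -0.03991852 -0.42489836]
grip 0.15593299402829772 61.79535984992981 [0.48393615 0.28421232 0.05900266] [-0.80147749  1.00190709  0.67191635]
0.15294568016629723 61.64196252822876 [-0.18098297  0.04484869 -2.09296975] 8.7167
[0.48943134 0.01091203 0.18989127] [-0.75221063  0.237627   -2.08091919] [ 0.0514348  -0.00977265 -0.00521973] 10.0833
```

View pics/st2.png

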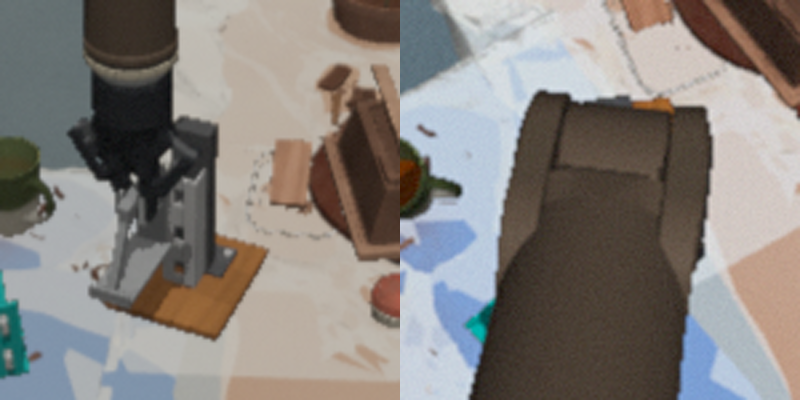

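The bracket is held square in front of the slots, and the bystanders haven't moved. Next is a guarded approach.

```bash
cat >> h.py <<'E'
py=.161;pp=np.array([.588,.0261,0])
def B(x,y,z): return pp+Rz(py)@[x-.040,y,0]+[0,0,z+.059]   # bracket pose in post -> TCP
def inpost():
    q=Rz(-py)@(np.array(read_eef_pos())-pp); return q+[.040,0,-.059]
def F(f0): return Rz(-py)@(np.array(read_force())-f0)
def guard(start,end,f0,lim,step=.001,v=.03,axis=0):
    s,e=np.array(start,float),np.array(end,float);n=max(1,int(np.ceil(np.linalg.norm(e-s)/step)))
    for i in range(1,n+1):
        line_to(B(*(s+(e-s)*i/n)),v=v); f=F(f0)
        if abs(f[axis])>lim: return s+(e-s)*i/n,f,True
    return e,f,False
E
python3 - <<'E'
from h import *
line_to(B(-.06,0,.061),v=.1); line_to(B(-.022,0,.061),v=.06); pause(.3)
f0=np.array(read_force()); np.save('f0.npy',f0)
c,f,hit=guard([-.022,0,.061],[.006,0,.061],f0,5)
print(c,f,hit,inpost(),read_torque(),read_t())
E
```

```text
[0.006 0.    0.061] [-5.55127483  0.15653907  3.68739185] True [4.61302640e-03 7.56271076e-05 6.07472142e-02] [-0.12937849  1.13036032 -0.08664643] 19.1167
```

Run:
```python
from h import *
f0=np.load('f0.npy')
line_to(B(.0045,0,.061),v=.03);pause(.2);print(F(f0),inpost())
line_to(B(.0045,0,.0622),v=.03);pause(.2);print(F(f0),inpost(),read_t())
snap('scene','s3');a=cv2.imread('pics/s3.png')[110:210,220:320];cv2.imwrite('pics/s3c.png',cv2.resize(a,(600,600),interpolation=cv2.INTER_CUBIC))
```

```text
[-0.27113201  0.08197145  1.42769054] [ 4.62303579e-03 -8.87423194e-05  6.10613835e-02]
[ 2.21067517 -0.33946797 -4.42138802] [4.54859855e-03 4.17486989e-05 6.20716357e-02] 20.0167
```

View pics/s3c.png

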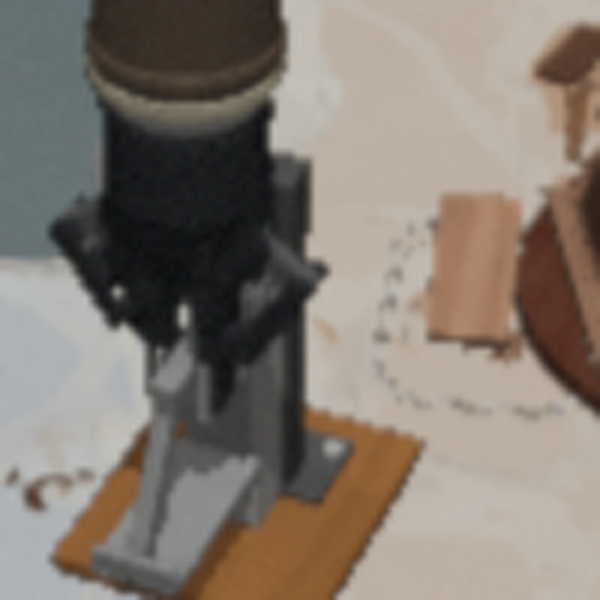

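The back plate is against the face, and resistance when moving up confirms the tabs are inside the slots. Now I'll press down gently.

Run:
```python
from h import *
f0=np.load('f0.npy')
z=.061; line_to(B(.0042,0,z),v=.03); pause(.15)
while z>.040:
    z-=.001; line_to(B(.0042,0,z),v=.03); f=F(f0); print(round(z,3),np.round(f,1),np.round(inpost()*1e3,1))
    if f[2]>15 or abs(f[0])>10: break
print(read_t())
```

```text
0.06 [1.7 1.  0.4] [ 4.2  0.  60. ]
0.059 [ 1.1  0.1 -0.1] [ 4.1 -0.  58.9]
0.058 [0.9 0.3 1.5] [ 4.2  0.  57.9]
0.057 [ 1.5 -0.1 -0.1] [ 4.1  0.  56.9]
0.056 [ 1.  -0.3 -0.2] [ 4.1  0.  55.9]
0.055 [-0.3  0.2  2.5] [ 4.2 -0.1 55.1]
0.054 [-4.2 -0.2  6.5] [ 3.7 -0.1 54.2]
0.053 [-4.2 -1.   4.5] [ 3.3 -0.2 52.8]
0.052 [-4.2 -1.   2.5] [ 2.8 -0.1 51.5]
0.051 [-4.8 -0.3  2.1] [ 2.5 -0.1 50.3]
0.05 [-5.  -0.8  1. ] [ 2.3 -0.1 49.1]
0.049 [-4.1  0.1 -0. ] [ 2.3  0.  48.1]
0.048 [-3.7  0.5 -0.6] [ 2.3  0.1 47. ]
0.047 [-4.8  0.9 -0.5] [ 2.4  0.1 46. ]
0.046 [-7.7  1.9  8.3] [ 2.5  0.1 45.7]
0.045 [-10.1   1.   17.3] [ 2.5 -0.  45.4]
24.4667
```

It met the catch at about 55 mm, passed it, and bottomed out at about 46 mm. I'll relieve the load, release, retreat and take a last look.

Run:
```python
from h import *
f0=np.load('f0.npy')
line_to(B(.003,0,.0458),v=.03); pause(.2); print(F(f0),inpost())
move_gripper(.6); pause(.2); p=np.array(read_eef_pos()); print(read_width(),read_force())
line_to(p+[0,0,.14],v=.12)
move_to(p+np.array([-.12,.12,.2]),tool(py)); print(read_force(),read_t())
snap('scene','s4');snap('top','t4')
a=cv2.imread('pics/s4.png')[120:220,210:310];b=cv2.imread('pics/t4.png')[140:240,200:300]
cv2.imwrite('pics/st4.png',np.hstack([cv2.resize(i,(400,400),interpolation=cv2.INTER_CUBIC) for i in(a,b)]))
```

```text
[-5.68462414  0.72551935  8.9990542 ] [2.17833738e-03 9.18929404e-06 4.56874826e-02]
0.5999790941012302 [-0.49138308 -0.74264386  0.36902052]
[ 0.31334187 -0.52003792 -0.20182477] 27.6333
```

View pics/st4.png

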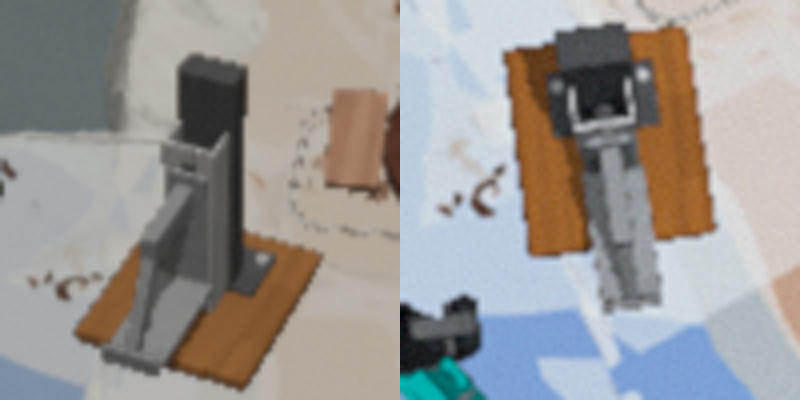

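The picture shows the bracket hanging square and flush in the top slots, with the gripper clear.

```bash
python3 -c "
from cell import *
print(hand_in())"
```

```text
the job is handed in; nothing more can be done
None
```

The grey bracket hangs released in the top two slots; the force readings show it passing the catch and bottoming out, with wrist forces up to about 20 N. I handed the job in after about 28 s; no verdict came back.

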